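# Free the rusted slide bolt on the type cabinet

### The job

One of the two slide bolts on top of the low type cabinet, the one with the round upright knob, has rusted fast in its keeper. Work it loose with short strokes, out until it jams and back fully home again, over and over until it runs, then draw it all the way back and let go of it. Leave the other bolt, with the flat tab, as it is.

Things in the scene. Friction and masses are not known exactly. Their poses are not given: they have to be found in the camera images.
- knob_bolt (a joint): travel of the rusted bolt (m): 0 = home, tongue in keeper; 0.055 = fully drawn. Starts within 4 mm of home. Stiff (6 to 12 N), stays where left. Rusted, it jams hard at about 0.0205 whatever the pull. Only full strokes, out past 0.018 then back below 0.003, break the rust: after three, the fourth pull runs past the jam to 0.055
- knob (a point): centre of the rusted bolt's round upright knob: brown steel cylinder, 24 mm diameter, 34 mm high, on a 10 mm stem; moves with the bolt. z up; +x is the way the bolt is drawn, -x home. Tops of the straps and keeper (30 mm wide) lie 25 mm below this point, the base plate (46 mm wide) 47 mm, the cabinet top 51 mm. Nothing within 60 mm along the bolt or 50 mm beside it is higher than the straps
- tab (a point): centre of the flat upright tab (8 mm thick, 40 mm wide across its bolt, 30 mm high) on the other bolt, to be left as it is, 0.18 to 0.23 m left or right of the knob. Same brown steel, plate and straps; axes as for the knob

How it is judged:
By the outcome, as a careful person would: the job done as asked, in the order asked, and still so for the second after the job is handed in, with the robot touching nothing.
It also fails if it takes over 38 s, if anything falls off the work surface, if the arm or the gripper's body presses on something with over 40 N, if the wrist force passes 120 N, or if a joint passes its speed limit or range.

### The arm

A 7-joint arm with a two-finger parallel gripper is mounted at the origin on the work surface. World frame = base frame: x ahead of the robot, y to its left, z up, the work surface at z = 0. Lengths are in m, angles in rad, forces in N, time in s.
With the tool pointing down it reaches from about 0.35 to 0.9 m from the base axis. Payload 19.9 kg.
Tool frame: the origin (TCP) lies midway between the tips of the shut fingers; the grasp point (between the pads) lies 19 mm behind it; z points along the fingers, y is the line along which they close (so a half turn about z gives the same grasp; the last joint's range is limited). The gripper opens to 85 mm and grips with 20 to 120 N. Pads are 22 mm wide; open, the fingers measure 114 mm over their backs; the gripper's body (76 mm by 85 mm) begins 54 mm behind the grasp point. The pads swing forward as they close: fully open they stand 13 mm farther back than shut.
Start: joints at [1.129, 0.417, -0.01, 1.614, 0.005, 1.111, -0.053], TCP at [0.244, -0.575, 0.231] pointing down, gripper open.
Joint ranges: [-2.81, 2.81], [-0.39, 2.02], [-1.27, 1.25], [0.06, 2.57], [-1.19, 4.33], [0.19, 2], [-2.82, 2.82]. Speed limits (rad/s): [1.89, 1.89, 2.39, 2.39, 3.01, 3.01, 3.01].

### API

Orientations are given as a 3x3 rotation matrix whose columns are the frame's x, y, z axes.
In Python, from cell import ctrl gives the robot as it stands. The module is installed in compiled form; this text tells all that it offers. Calls block until the motion is done:
- ctrl.move_pose(position, orientation): joint-space move of the TCP to a pose.
- ctrl.movel(position, frame=None, rate=0.15): straight line of the TCP; frame=None keeps the orientation; rate is the mean speed in m/s.
- ctrl.move_joints(angles): joint-space move.
- ctrl.gripper_to(opening, newtons=None): opening from 0.0 (shut) to 1.0 (fully open); newtons is the grip in N (None keeps the last); returns when the fingers have stopped.
- ctrl.dwell(seconds).
- ctrl.solve_ik(position, orientation): joint angles nearest the present ones, or None.
- ctrl.read_state(): the state.
- ctrl.grab_frame(name): name is "scene" or "side" or "wrist"; returns a dict with "image" (420x560x3 uint8, red, green, blue), "depth" (420x560 float32, m along the optical axis (not along the pixel's ray), 0 where there is no reading), "K" (3x3 intrinsics, pixels), "R" (3x3) and "t" (3): a world point X has camera coordinates R X + t. Camera axes: x right, y down, z forward; pixel columns grow to the right and rows downward; lengths in m; the calibration is good to about 2 mm. A picture is of the moment at which its call begins.
A pose or a line that the arm cannot do raises ctrl.MotionError and nothing moves.
- ctrl.finish_job(): hands the job in; it is judged then, once.
Trained networks look in a picture, given as the dict that the camera call returned (one of the last four; its "shot" number tells which), for a name from the list of things; names that differ only in an ending like _2 or _b are one class to them, and where a whole thing is asked for, a point or a joint stands for the part that bears it (a point fixed in the world has none). Each returns a list of dicts, best first, with "p" (0 to 1); they miss things now and then, are a little off and sometimes report something else, mostly with a low value. They report only what shows in the picture. A call takes as long as a camera call.
- ctrl.silhouettes(picture, thing): "region" (420x560 bool, what is visible of it) and "box" ([left, top, right, bottom] in pixels, round what is visible of it).
The state is a dict: "t": time; "qpos": joint angles; "qvel": joint speeds; "joint_efforts": joint torques, N m; "tcp_pos": TCP position; "ee_rot": TCP orientation; "ft_force": force on the tool from outside, world axes, zero at the start; "ft_torque": the same for the moment, N m; "grip_width": opening from 0.0 (shut) to 1.0 (fully open); "grip_force": force on a finger pad.
Only numpy, scipy, OpenCV 4.12 (cv2) and the standard library are available. Lean on these libraries where they do the work, as an engineer would, in place of code of your own. Each camera call takes 0.05 s, during which the arm holds its last target. There are 200 camera calls.

## Working session

There is one attempt and no reset: what is moved stays moved. The work goes in short steps, each a Python script; the robot and the scene stay as the last script left them, time stands still between calls to the robot, and variables do not carry over. Pictures are saved under pics/ and viewed, at most 10 in all, crops included, and the job is handed in when it is done.

```bash
mkdir -p pics
cat > h.py <<'E'
import numpy as np,cv2
from cell import ctrl
def world(f,m):
    v,u=np.nonzero(m&(f["depth"]>0)); d=f["depth"][v,u]
    c=np.stack([u,v,np.ones_like(u)]).T@np.linalg.inv(f["K"]).T*d[:,None]
    return (c-f["t"])@f["R"]
def save(f,n): cv2.imwrite("pics/"+n,f["image"][:,:,::-1])
E
python3 - <<'E'
from h import *
np.set_printoptions(precision=4,suppress=True)
out=[]
for n in ["scene","side","wrist"]:
    f=ctrl.grab_frame(n); im=f["image"].copy()
    for th in ["knob","tab"]:
        for s in ctrl.silhouettes(f,th)[:3]:
            P=world(f,s["region"])
            print(n,th,round(s["p"],2),s["box"],len(P),*( [np.percentile(P,q,axis=0) for q in (2,50,98)] if len(P) else []))
    print(f["t"]@-f["R"])
    out.append(im)
    save(f,n+"0.png")
cv2.imwrite("pics/two.png",cv2.resize(np.hstack(out[:2]),(800,300))[:,:,::-1])
print(ctrl.read_state())
E
```

```text
scene knob 0.97 [200.7, 282.8, 250.9, 354.9] 762 [ 0.5024 -0.1671  0.0832] [ 0.5624 -0.1514  0.0897] [ 0.6367 -0.134   0.139 ]
scene tab 0.63 [287.1, 225.8, 353.2, 284.1] 781 [0.5277 0.0225 0.0704] [0.5956 0.0375 0.0891] [0.6774 0.0631 0.1323]
[ 0.8251 -0.2877  0.6476]
side knob 0.91 [261.3, 142.3, 314.9, 179.9] 437 [ 0.5088 -0.1575  0.081 ] [ 0.554  -0.1409  0.0908] [ 0.6147 -0.1304  0.1402]
side tab 0.94 [207.3, 198.1, 288.5, 236.6] 815 [ 0.5266 -0.0052  0.0715] [0.5912 0.0459 0.0896] [0.6748 0.0629 0.1336]
[0.4597 0.537  0.5373]
[ 0.305  -0.5501  0.3741]
{'t': 0.45, 'qpos': array([ 1.1285,  0.4175, -0.0103,  1.6136,  0.0047,  1.1107, -0.053 ]), 'qvel': array([ 0.0016, -0.0012,  0.0015,  0.0004,  0.0001,  0.0001,  0.0006]), 'joint_efforts': array([ -0.0006, -86.3543,   0.6778, -43.4884,   0.0191,   0.0027,
         0.    ]), 'tcp_pos': array([ 0.2438, -0.5754,  0.2312]), 'ee_rot': array([[ 0.9208,  0.3901, -0.0001],
       [ 0.3901, -0.9208,  0.0001],
       [-0.    , -0.0002, -1.    ]]), 'ft_force': array([ 0.3433,  0.8661, -0.6069]), 'ft_torque': array([ 0.0072,  0.0605, -0.0364]), 'grip_force': 0.0, 'grip_width': 0.9938434028766876}
```

View pics/scene0.png

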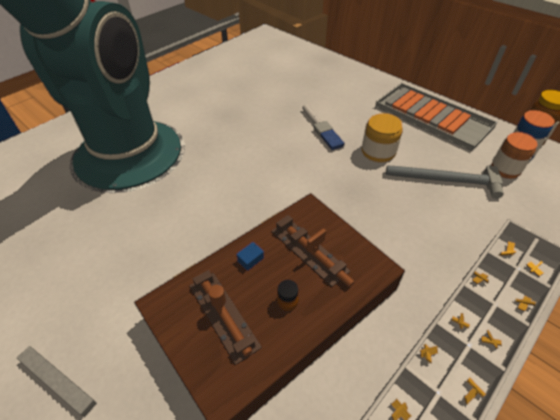

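View pics/side0.png

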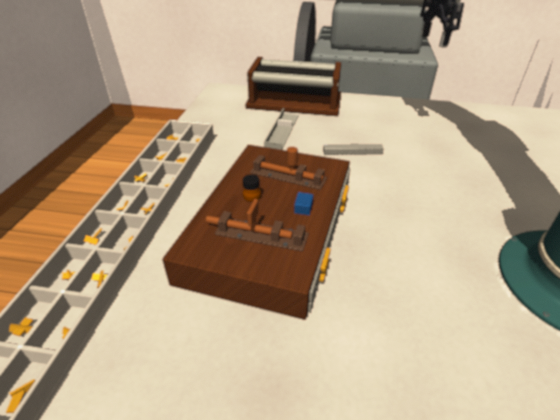

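The scene view shows the knob at about (215,292) on the lower-left bolt and the tab at about (317,237) on the other. The side view shows the knob at (292,156) and the tab at (254,212). Next I'll move the wrist camera above the knob bolt for a second view.

Run:
```python
from h import *
np.set_printoptions(precision=4,suppress=True)
R=np.array([[1,0,0],[0,-1,0],[0,0,-1.]])
ctrl.move_pose([0.48,-0.15,0.27],R)
f=ctrl.grab_frame("wrist"); save(f,"w1.png")
print(ctrl.read_state()["tcp_pos"],f["t"]@-f["R"],ctrl.read_state()["t"])
for n in ["wrist","scene","side"]:
    f=ctrl.grab_frame(n)
    for th in ["knob","tab"]:
        for s in ctrl.silhouettes(f,th)[:1]:
            P=world(f,s["region"]); 
            top=P[P[:,2]>np.percentile(P[:,2],99)-0.012]
            rod=P[(P[:,2]<0.105)]
            l=cv2.fitLine(rod[:,:2].astype(np.float32),cv2.DIST_HUBER,0,.01,.01).ravel()
            print(n,th,round(s["p"],2),s["box"],"top",len(top),top.min(0),top.mean(0),top.max(0),"line",l)
```

```text
[ 0.4798 -0.1509  0.2699] [ 0.5462 -0.151   0.413 ] 2.275
wrist knob 0.84 [250.3, 4.8, 299.1, 173.7] top 744 [ 0.5422 -0.1564  0.1341] [ 0.5533 -0.1454  0.1382] [ 0.5646 -0.1339  0.1402] line [ 0.9759 -0.2182  0.5727 -0.15  ]
wrist tab 0.73 [2.6, 4.1, 71.5, 144.9] top 649 [0.5871 0.022  0.1215] [0.5918 0.0378 0.1309] [0.597  0.0608 0.1345] line [ 0.994  -0.1096  0.5841  0.0407]
scene knob 0.36 [202.8, 280.0, 251.7, 353.2] top 209 [ 0.5417 -0.1578  0.1274] [ 0.5544 -0.1475  0.1364] [ 0.5639 -0.1357  0.1412] line [ 0.9767 -0.2147  0.5776 -0.1525]
scene tab 0.93 [290.3, 226.8, 353.1, 281.4] top 149 [0.5862 0.0216 0.1208] [0.5925 0.0399 0.1289] [0.5973 0.062  0.1333] line [ 0.9963 -0.0859  0.6343  0.0352]
side knob 0.84 [263.9, 146.0, 323.4, 182.7] top 87 [ 0.5402 -0.1517  0.1285] [ 0.5504 -0.139   0.1365] [ 0.561  -0.1326  0.1409] line [ 0.9754 -0.2205  0.5746 -0.1459]
side tab 0.86 [206.9, 200.5, 292.2, 238.4] top 114 [0.5849 0.0259 0.1224] [0.5894 0.0476 0.1306] [0.596  0.0636 0.1347] line [ 0.9954 -0.0959  0.5966  0.0469]
```

View pics/w1.png

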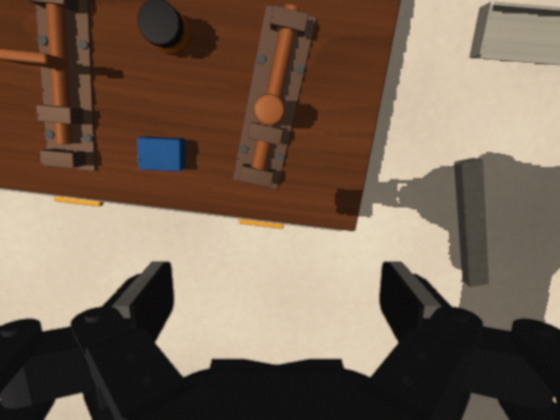

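The wrist view shows the knob at (268,108), its strap at (268,132) and the keeper at (258,177) on the robot side. So the draw direction is up in the image and slightly right, about (0.976, -0.217) in world axes. The tab bolt on the left, with its tab at (25,57), stays clear. I'll grip the knob fore and aft along the bolt.

```bash
cat >> h.py <<'E'
np.set_printoptions(precision=4,suppress=True)
d=np.array([0.976,-0.217,0]); d/=np.linalg.norm(d)
K=np.array([0.5533,-0.1454,0.122])
Z=np.array([0,0,-1.])
def frame(s): return np.column_stack([np.cross(s*d,Z),s*d,Z])
def st():
    s=ctrl.read_state(); return (s["tcp_pos"]-K)@d, s["ft_force"], s
E
python3 - <<'E'
from h import *
q=ctrl.read_state()["qpos"]; print(q)
best=None
for s in (1,-1):
    a=ctrl.solve_ik(K+[0,0,0.06],frame(s)); b=ctrl.solve_ik(K+0.06*d-[0,0,.014],frame(s)); print(s,a,b)
    if a is not None and b is not None:
        c=np.abs(a-q).max()
        if best is None or c<best[0]: best=(c,s)
s=best[1]; print(s)
ctrl.move_pose(K+[0,0,0.075],frame(s))
ctrl.movel(K-[0,0,.014],rate=.12)
print(st()[:2])
ctrl.gripper_to(0.0,60)
x,f,S=st(); print(x,f,S["grip_width"],S["grip_force"],S["tcp_pos"],S["t"])
save(ctrl.grab_frame("side"),"g.png")
E
```

```text
[ 0.483   0.1708 -0.2701  1.8583  0.0504  1.1192 -1.3762]
1 [ 0.5441  0.4078 -0.4298  1.7853  0.1988  0.9913 -0.1829] [ 0.5077  0.599  -0.4153  1.6824  0.2896  0.9215 -0.2387]
-1 [-0.5786  0.6129  1.0844  1.8218 -0.6113  1.0888 -2.6279] [-0.4074  0.7532  0.8972  1.7156 -0.6805  1.0151 -2.6237]
1
(np.float64(0.0004045713597319298), array([-0.1273,  0.264 ,  0.0849]))
8.551913668304167e-05 [-1.344   0.1159  4.5521] 0.26374632799209746 58.553239703178406 [ 0.5534 -0.1455  0.1083] 5.3667
```

View pics/g.png

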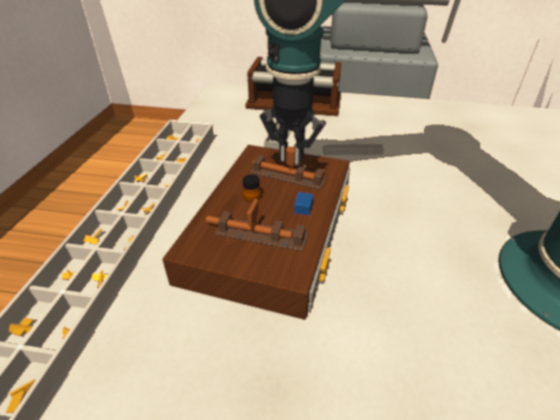

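The picture shows the fingers closed on the knob at (290,150). The width of about 23 mm fits the knob. First I'll push home to find the zero.

```bash
cat >> h.py <<'E'
def seek(start,sgn,lim,step=.001,thr=28,rate=.02):
    """line to start, then steps along sgn*d until resisted or at lim; returns command and reading"""
    z=K-[0,0,.014]
    ctrl.movel(z+start*d,rate=.06); c=start
    log=[]
    while True:
        x,f,S=st(); log.append((round(c*1e3,1),round(x*1e3,1),round(-sgn*f@d,1)))
        if -sgn*f@d>thr or sgn*(c-lim)>=0: break
        c+=sgn*step; ctrl.movel(z+c*d,rate=rate)
    print(log,round(S["t"],2),S["grip_width"]); return c
E
python3 - <<'E'
from h import *
seek(-0.0005,-1,-.007)
E
```

```text
[(-0.5, np.float64(0.0), np.float64(3.0)), (-1.5, np.float64(-1.0), np.float64(5.8)), (-2.5, np.float64(-2.0), np.float64(5.5)), (-3.5, np.float64(-3.0), np.float64(4.7)), (-4.5, np.float64(-3.4), np.float64(11.2)), (-5.5, np.float64(-3.4), np.float64(20.0)), (-6.5, np.float64(-3.5), np.float64(29.3))] 7.17 0.2615282821601014
```

Home is at -3.4 mm, so I expect the jam near +17 mm. Now three full strokes, then the fourth pull.

Run:
```python
from h import *
for i in range(3):
    seek(.0165,1,.021,thr=20)
    seek(-.004,-1,-.007,thr=18)
seek(.022,1,.026,thr=20)
```

```text
[(16.5, np.float64(15.3), np.float64(9.6)), (17.5, np.float64(16.4), np.float64(9.6)), (18.5, np.float64(17.4), np.float64(9.6)), (19.5, np.float64(18.4), np.float64(9.8)), (20.5, np.float64(18.8), np.float64(15.5)), (21.5, np.float64(19.0), np.float64(22.3))] 8.95 0.26182272298137105
[(-4.0, np.float64(-2.7), np.float64(9.4)), (-5.0, np.float64(-3.4), np.float64(15.7)), (-6.0, np.float64(-3.4), np.float64(25.7))] 10.03 0.2594186531166499
[(16.5, np.float64(15.4), np.float64(9.0)), (17.5, np.float64(16.5), np.float64(9.2)), (18.5, np.float64(17.5), np.float64(8.9)), (19.5, np.float64(18.4), np.float64(9.9)), (20.5, np.float64(18.8), np.float64(16.0)), (21.5, np.float64(19.0), np.float64(24.1))] 11.8 0.2625187735828075
[(-4.0, np.float64(-2.7), np.float64(10.0)), (-5.0, np.float64(-3.4), np.float64(16.1)), (-6.0, np.float64(-3.4), np.float64(24.1))] 12.88 0.2597805129783717
[(16.5, np.float64(15.4), np.float64(9.0)), (17.5, np.float64(16.5), np.float64(9.1)), (18.5, np.float64(17.4), np.float64(8.9)), (19.5, np.float64(18.4), np.float64(9.6)), (20.5, np.float64(18.8), np.float64(14.4)), (21.5, np.float64(19.0), np.float64(22.6))] 14.65 0.26302854513617246
[(-4.0, np.float64(-2.7), np.float64(10.2)), (-5.0, np.float64(-3.4), np.float64(15.6)), (-6.0, np.float64(-3.4), np.float64(25.0))] 15.72 0.26110299359846595
[(22.0, np.float64(22.3), np.float64(-3.9)), (23.0, np.float64(22.7), np.float64(2.1)), (24.0, np.float64(23.5), np.float64(5.0)), (25.0, np.float64(24.4), np.float64(4.1)), (26.0, np.float64(25.4), np.float64(4.8))] 17.34 0.260905147536369
```

The bolt runs past the jam. I'll draw it to its end stop, then release it and lift clear.

Run:
```python
from h import *
c=seek(.050,1,.058,thr=25)
x,f,S=st()
z=K-[0,0,.014]
ctrl.movel(z+(x-.0002)*d,rate=.03); print(st()[:2])
ctrl.gripper_to(.6); print(st()[:2])
p=ctrl.read_state()["tcp_pos"]
ctrl.movel(p+[0,0,.10],rate=.12)
ctrl.movel(p+[-.16,0,.16],rate=.15)
f=ctrl.grab_frame("wrist"); save(f,"end.png")
for s in ctrl.silhouettes(f,"knob")[:2]:
    P=world(f,s["region"]); T=P[P[:,2]>.128]
    print(s["p"],len(T),len(T) and ((T.min(0)+T.max(0))/2-K)@d)
print(st()[2]["t"])
```

```text
[(50.0, np.float64(50.4), np.float64(-4.4)), (51.0, np.float64(50.8), np.float64(0.7)), (52.0, np.float64(51.5), np.float64(3.7)), (53.0, np.float64(52.3), np.float64(6.3)), (54.0, np.float64(52.4), np.float64(14.9)), (55.0, np.float64(52.4), np.float64(23.5)), (56.0, np.float64(52.5), np.float64(32.3))] 19.39 0.2617944023628367
(np.float64(0.05148989064138443), array([-6.4506,  0.3327, 14.7788]))
(np.float64(0.05204916493033714), array([0.1994, 0.8444, 0.1577]))
0.92 822 0.05199411335856407
22.4333
```

View pics/end.png

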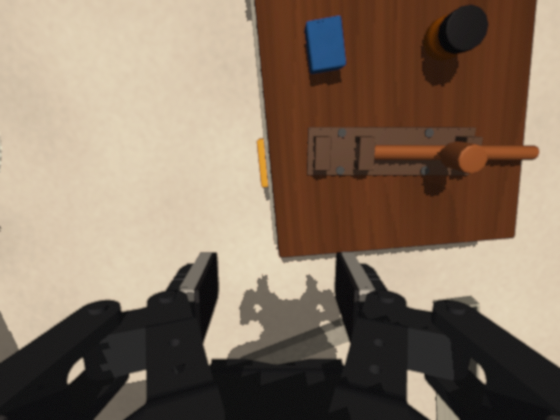

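The picture shows the knob at (470,157), by the far strap, with the tongue out of the keeper (its end is at (375,152)) and the gripper clear.

```bash
python3 -c "
from h import *
print(ctrl.finish_job())"
```

```text
the job is handed in; nothing more can be done
None
```

The rusted bolt was freed with three full strokes, drawn to its end stop at about 55 mm on the fourth pull, and released; the tab bolt was not touched, and I handed the job in at about 22 s of the 38 s allowed.

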